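# Set and lock the assist-gas regulator

### The job

Get the laser's assist gas ready: turn the blue knob of the unlocked regulator until its white pointer stands at the red mark on the dial. Then slide that regulator's orange lock fully home over the knob's skirt, leave the pointer on the mark, and let go.

Things in the scene. Friction and masses are not known exactly. Their poses are not given: they have to be found in the camera images.
- knob_grip (a point): On the BLUE knob's vertical axis, 80 mm above the bench. Grip: upright bar 42 mm long, 14 thick, 58 to 96 mm above the bench. x: level along the bar to its white-pointer end; y: across it; z up. Turns about z at 0.06 N m, stays where left. Nothing else within 60 mm rises over 59 mm. Regulator is fixed. A like one, BLACK knob, lock already home, is not part of the job.
- mark (a point): RED mark at the edge of the white dial under the blue knob, 31 mm from the knob's axis, 39 mm above the bench, on the side away from the lock. x: level, from the axis out through the mark; the knob is set when knob_grip's x points the same way, 0.45 to 1.45 rad clockwise from above from its start. Does not move during the job.
- lock_grip (a point): Middle of the upright tab of the blue regulator's ORANGE lock, 80 mm above the bench. Tab 26 mm long (x), 12 thick (y), 54 to 96 mm above the bench, on a forked plate between rails 59 mm high. x: level along the rails, AWAY from the knob; it slides 45 mm along -x till the fork straddles the knob's neck. Tab is 125 mm from the knob's axis at the start, 80 when home.
- lock (a joint): Travel of the orange lock in m: 0 = fully back (start), 0.045 = fully home over the knob's skirt, at its end stop. Light friction (1.5 N), stays where it is left. Pinch the tab across its thickness and drag it, or push its far face.

How it is judged:
On the way:
1. the blue knob's pointer is at the red mark while the lock is still back (angle between the x axis of knob_grip and the x axis of mark, either way round below 0.18 rad and value of joint lock below 0.012 m), for 0.2 s.
At the end, for the whole second after the job is handed in: The blue knob's pointer is within 0.18 rad (10 degrees) of the red mark, the lock is within 10 mm of fully home and at rest (angle between the x axis of knob_grip and the x axis of mark, either way round below 0.18 rad and value of joint lock above 0.035 m and velocity of joint lock between -0.01 and 0.01 m/s); the robot touches nothing.
It also fails if it takes over 40 s, if anything falls off the work surface, if the arm or the gripper's body presses on something with over 40 N, if the wrist force passes 120 N, or if a joint passes its speed limit or range.

### The arm

A 6-joint arm with a two-finger parallel gripper is mounted at the origin on a cart in front of the work surface, level with it; the furniture and walls round the work are solid. World frame = base frame: x ahead of the robot, y to its left, z up, the work surface at z = 0. Lengths are in m, angles in rad, forces in N, time in s.
With the tool pointing down it reaches from about 0.35 to 0.975 m from the base axis. Payload 4.9 kg.
Tool frame: the origin (TCP) lies midway between the tips of the shut fingers; the grasp point (between the pads) lies 19 mm behind it; z points along the fingers, y is the direction in which the jaws open and shut (so a half turn about z gives the same grasp; the last joint's range is limited). The gripper opens to 85 mm and grips with 20 to 120 N. Pads are 22 mm wide; open, the fingers measure 114 mm over their backs; the gripper's body (76 mm by 85 mm) begins 54 mm behind the grasp point. The pads swing forward as they close: fully open they stand 13 mm farther back than shut.
Start: joints at [1.011, 0.053, 1.613, -0, 1.476, -0.119], TCP at [0.267, 0.565, 0.231] pointing down, gripper open.
Joint ranges: [-3.01, 3.01], [-1.01, 2.22], [0.06, 2.58], [-1.02, 4.17], [0.09, 2.62], [-3.14, 3.14]. Speed limits (rad/s): [2.57, 2.57, 3.14, 3.14, 3.14, 3.14].

### API

Orientations are given as a unit quaternion [w, x, y, z].
In Python, from plant import manip, cams gives the robot as it stands.
- The arm moves only by the tool jog_arm, never from a script. Its argument "targets" is a list of rows, each a list of 4 numbers: the shift along the tool's x, y, z in m, then the turn about the tool's z in degrees. A call has 1 to 5 rows; each row is the pose to reach, as a shift and turn from the pose commanded when the call began, along the tool's axes at that moment; what a row does not reach only later rows make up. A row lasts 1/12 s, in which the tool goes at most 41.7 mm and 7.16 degrees, less where a joint would pass 70% of its speed; a pose out of reach is approached as far as the arm can. A call with a gripper value outside its range is refused whole. "fingers" is the opening, from 0 (shut) to 1 (fully open), set as the call begins (left out, the last holds). The fingers move at their own pace and stop on an object; the grip force is fixed at half the most. Time passes only in rows, so rows that repeat a pose let the fingers close. It gives the time, the measured TCP pose, the force and the opening at its end, in the units of the state.
- manip.state(): the state, without advancing time (a new reading comes with each control period).
- cams.grab_frame(name): name is "side" or "top" or "wrist"; returns the picture (384x512x3 uint8, red, green, blue); there is no depth.
- cams.get_calibration(name): a dict with "camera_matrix" (3x3 intrinsics, pixels), "cam_to_world" (4x4, takes a point from camera to world coordinates). Camera axes: x right, y up, looking along -z (the intrinsics and any distortion apply to the point x, -y, -z); pixel columns grow to the right and rows downward; lengths in m; the calibration is good to about 2 mm. A picture is of the moment at which its call begins: read the wrist's pose just before it. get_calibration takes no time and is no camera call; for the wrist camera it gives the pose at the moment of the call.
- manip.job_done(): hands the job in, once; it reports no verdict.
The state is a dict: "time": time; "joint_pos": joint angles; "joint_vel": joint speeds; "joint_efforts": joint torques, N m; "tool_pos": TCP position; "tool_rot": TCP orientation; "contact_force": force on the tool from outside, world axes, zero at the start; "ft_torque": the same for the moment, N m; "gripper_width": opening from 0.0 (shut) to 1.0 (fully open).
Only numpy, scipy, OpenCV 4.12 (cv2) and the standard library are available. Lean on these libraries where they do the work, as an engineer would, in place of code of your own. Each camera call takes 0.05 s, during which the arm holds its last target. There are 200 camera calls.

## Working session

There is one attempt and no reset: what is moved stays moved. The work goes in short steps, Python scripts to look and compute and a tool call to move; the robot and the scene stay as the last step left them, time stands still between calls to the robot, and variables do not carry over. Pictures are saved under pics/ and viewed, about 8 in all and at most 12, crops included, and the job is handed in when it is done.

Besides the shell and the picture viewer there is one more tool, called after "Request:" as a command line: name --pt "numbers of a row" for each row, then --argument value for the rest. jog_arm: Moves the arm, as the interface text tells. Its arguments: {"type":"object","properties":{"targets":{"type":"array"},"fingers":{"type":"number"}},"required":["targets"]}

```bash
mkdir -p pics; python3 - <<'E'
from plant import manip,cams
import cv2,numpy as np
ims=[]
for n in("top","side"):
    f=cams.grab_frame(n); cv2.imwrite(f"pics/{n}0.png",f[:,:,::-1]); ims.append(f)
    c=cams.get_calibration(n); print(n,{k:np.round(v,4).tolist() if not isinstance(v,str) else v for k,v in c.items()})
s=manip.state();print(s)
E
```

```text
top {'camera_matrix': [[454.2015, 0.0, 252.7274], [0.0, 454.2015, 186.12], [0.0, 0.0, 1.0]], 'cam_to_world': [[0.0005, 0.9971, -0.0755, 0.4197], [-1.0, -0.0001, -0.0071, -0.0137], [-0.0071, 0.0755, 0.9971, 1.051], [0.0, 0.0, 0.0, 1.0]]}
side {'camera_matrix': [[462.3055, 0.0, 247.9529], [0.0, 462.3055, 189.0671], [0.0, 0.0, 1.0]], 'cam_to_world': [[-0.995, 0.0536, -0.0843, 0.4425], [-0.0998, -0.4922, 0.8648, 0.772], [0.0049, 0.8688, 0.4951, 0.5483], [0.0, 0.0, 0.0, 1.0]]}
{'time': 0.1, 'joint_pos': array([ 1.01098936e+00,  5.33171495e-02,  1.61419300e+00, -1.00492891e-06,
        1.47596134e+00, -1.18996964e-01]), 'joint_vel': array([ 0.00087926, -0.00325937, -0.0029045 , -0.00169012,  0.0009871 ,
        0.00128703]), 'joint_efforts': array([ 6.99468783e-04, -3.94899344e+01, -3.71364391e+01, -1.24597223e-04,
        3.83102524e-03,  4.79569860e-05]), 'tool_pos': array([0.26636421, 0.56476964, 0.23014794]), 'tool_rot': array([-3.12281342e-04,  2.18624702e-01,  9.75808566e-01, -8.85991281e-04]), 'contact_force': array([0.40837663, 0.19050096, 0.90802366]), 'ft_torque': array([-0.03744648, -0.01644403, -0.006476  ]), 'gripper_width': 1.0033640666279193}
```

View pics/top0.png

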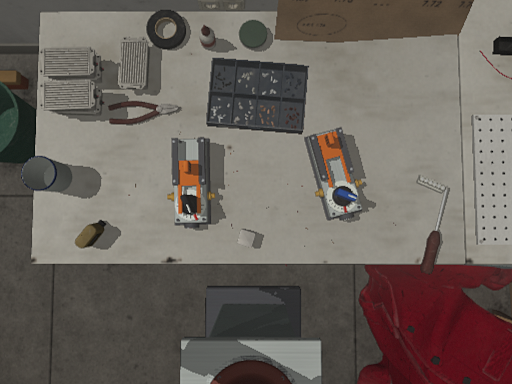

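View pics/side0.png

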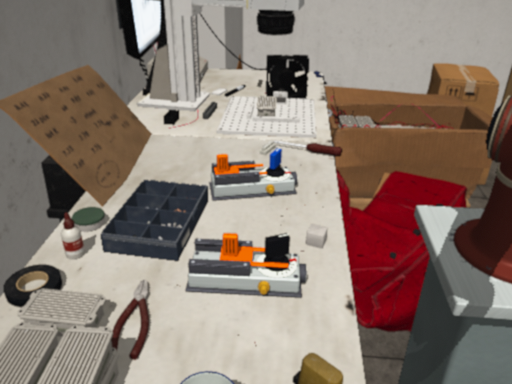

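Blue regulator: knob near (343,196) in the top view, tab near (332,146). In the side view the knob is near (275,160), the tab near (222,163). I'll enlarge both.

```bash
python3 - <<'E'
import cv2,numpy as np
t=cv2.imread("pics/top0.png")[120:228,295:375]; s=cv2.imread("pics/side0.png")[140:204,200:304]
t=cv2.resize(t,None,fx=5.5,fy=5.5,interpolation=cv2.INTER_CUBIC)
cv2.imwrite("pics/t1.png",t)
E
```

```text
(no output)
```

View pics/t1.png

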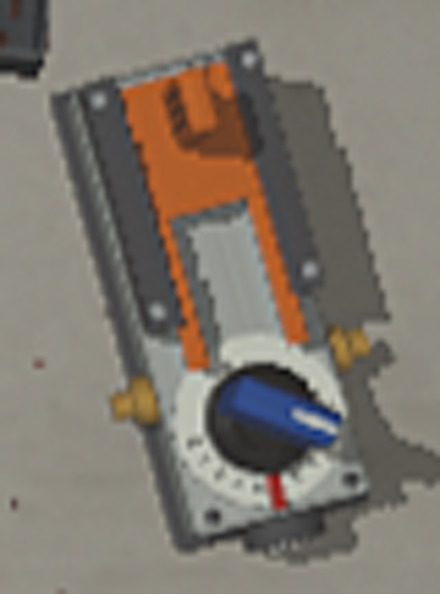

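The crop shows the bar's top centre near (283,410) with the white pointer to the lower right, the red mark at (277,491), and the tab top around (200,100). Converting these to positions.

```bash
cat > h.py <<'E'
import numpy as np
from plant import cams,manip
def ray(c,uv,z):
    K=c["camera_matrix"];T=np.array(c["cam_to_world"])
    d=np.linalg.solve(np.array(K),[uv[0],uv[1],1.]);d=T[:3,:3]@(d*[1,-1,-1]);o=T[:3,3]
    return o+d*(z-o[2])/d[2]
def proj(c,p):
    T=np.array(c["cam_to_world"]);q=T[:3,:3].T@(np.array(p)-T[:3,3]);q=np.array(c["camera_matrix"])@(q*[1,-1,-1]);return q[:2]/q[2]
E
python3 - <<'E'
from h import *
c=cams.get_calibration("top")
for n,p,z in [("bar",(283,408),.096),("ptrend",(338,428),.096),("barback",(230,388),.096),("mark",(277,491),.039),("tab",(203,100),.096),("skirt",(262,418),.055),("dial",(263,418),.039),
 ("scr1",(98,100),.059),("scr2",(157,312),.059),("scr3",(249,60),.059),("scr4",(310,270),.059)]:
    print(n,ray(c,(p[0]/5.5+295-.4,p[1]/5.5+120-.4),z).round(4))
E
```

```text
bar [ 0.4758 -0.2031  0.096 ]
ptrend [ 0.4681 -0.224   0.096 ]
barback [ 0.4835 -0.183   0.096 ]
mark [ 0.4455 -0.2115  0.039 ]
tab [ 0.5949 -0.1741  0.096 ]
skirt [ 0.4742 -0.2029  0.055 ]
dial [ 0.4751 -0.2063  0.039 ]
scr1 [ 0.6017 -0.1382  0.059 ]
scr2 [ 0.5163 -0.1609  0.059 ]
scr3 [ 0.6179 -0.1989  0.059 ]
scr4 [ 0.5331 -0.2221  0.059 ]
```

Request:
jog_arm --pt "-0.517 -0.607 0 0" --pt "-0.517 -0.607 0 0" --pt "-0.517 -0.607 0 0" --pt "-0.517 -0.607 0 0" --pt "-0.517 -0.607 0 0"

```text
time: 0.52
tool_pos: [0.3209, 0.3623, 0.2306]
tool_rot: [-0.0, 0.218, 0.976, -0.0]
contact_force: [0.8, -0.5, 0.1]
gripper_width: 1.004
```

```bash
cat >> h.py <<'E'
from scipy.spatial.transform import Rotation as R
def todo(p,yang):
    "shift in tool axes and turn (deg) to reach p with tool y at world angle yang (deg)"
    s=manip.state();w=s["tool_rot"];r=R.from_quat([w[1],w[2],w[3],w[0]]).as_matrix()
    a=np.degrees(np.arctan2(r[1,1],r[0,1]))
    print("t",round(s["time"],2),"pos",s["tool_pos"].round(4),"yang",a.round(2),"F",s["contact_force"].round(1),"w",round(s["gripper_width"],3),"q",s["joint_pos"].round(2))
    print("shift",(r.T@(np.array(p)-s["tool_pos"])).round(4),"turn",round((a-yang+180)%360-180,2))
E
python3 -c "
from h import *
todo([.475,-.205,.2],-20.6)"
```

```text
t 0.52 pos [0.3209 0.3623 0.2306] yang 64.8 F [ 0.8 -0.5  0.1] w 1.004 q [ 0.69 -0.29  1.93 -0.    1.51 -0.44]
shift [-0.381  -0.4477  0.0309] turn 85.4
```

Request:
jog_arm --pt "-0.38 -0.447 0.03 0" --pt "-0.38 -0.447 0.03 0" --pt "-0.38 -0.447 0.03 0" --pt "-0.38 -0.447 0.03 0" --pt "-0.38 -0.447 0.03 0"

```text
time: 0.93
tool_pos: [0.3751, 0.1615, 0.2202]
tool_rot: [0.0, 0.218, 0.976, 0.0]
contact_force: [0.6, 0.5, 0.2]
gripper_width: 0.997
```

Request:
jog_arm --pt "-0.25 -0.294 0.02 0" --pt "-0.25 -0.294 0.02 0" --pt "-0.25 -0.294 0.02 0" --pt "-0.25 -0.294 0.02 0" --pt "-0.25 -0.294 0.02 0"

```text
time: 1.35
tool_pos: [0.4294, -0.0396, 0.2096]
tool_rot: [0.0, 0.219, 0.976, 0.0]
contact_force: [0.8, 1.0, 0.7]
gripper_width: 0.997
```

```bash
python3 -c "
from h import *
todo([.475,-.205,.2],-20.6)"
```

```text
t 1.35 pos [ 0.4294 -0.0396  0.2096] yang 64.72 F [0.8 1.  0.7] w 0.997 q [-0.27 -0.43  2.07  0.    1.5  -1.39]
shift [-0.1118 -0.1301  0.0096] turn 85.32
```

Request:
jog_arm --pt "-0.112 -0.13 0.01 36" --pt "-0.112 -0.13 0.01 36" --pt "-0.112 -0.13 0.01 36" --pt "-0.112 -0.13 0.01 36" --pt "-0.112 -0.13 0.01 36"

```text
time: 1.77
tool_pos: [0.4756, -0.2081, 0.1988]
tool_rot: [-0.0, 0.513, 0.858, -0.001]
contact_force: [-0.9, 1.6, 0.7]
gripper_width: 0.999
```

Request:
jog_arm --pt "0 0 0 35" --pt "0 0 0 35" --pt "0 0 0 35" --pt "0 0 0 35" --pt "0 0 0 35"

```text
time: 2.18
tool_pos: [0.4751, -0.2028, 0.1992]
tool_rot: [-0.001, 0.746, 0.666, -0.0]
contact_force: [0.4, 0.4, 0.8]
gripper_width: 1.001
```

Request:
jog_arm --pt "0 0 0 14" --pt "0 0 0 14" --pt "0 0 0 14" --pt "0 0 0 14"

```text
time: 2.52
tool_pos: [0.4753, -0.2028, 0.1994]
tool_rot: [-0.0, 0.819, 0.574, -0.0]
contact_force: [0.0, 0.2, 0.0]
gripper_width: 1.003
```

```bash
python3 -c "
from h import *
import cv2
todo([.475,-.205,.2],-20.6)
c=cams.get_calibration('wrist')
f=cams.grab_frame('wrist')
cv2.imwrite('pics/w0.png',f[:,:,::-1])
np.savez('pics/w0.npz',**{k:np.array(v) for k,v in c.items()})
print(c)
for p in [(.475,-.205,.096),(.4447,-.2115,.039)]: print(proj(c,p))
cv2.imwrite('pics/w0b.png',cv2.resize(f[:,:,::-1],(800,600),interpolation=cv2.INTER_CUBIC))"
```

```text
t 2.52 pos [ 0.4753 -0.2028  0.1994] yang -19.89 F [0.  0.2 0. ] w 1.003 q [-0.55 -0.19  1.9  -0.    1.43 -0.2 ]
shift [-0.0022  0.0005 -0.0006] turn 0.71
{'camera_matrix': array([[318.38511916,   0.        , 255.56361707],
       [  0.        , 318.38511916, 192.27810444],
       [  0.        ,   0.        ,   1.        ]]), 'cam_to_world': array([[ 0.94044413,  0.32356293,  0.10426828,  0.50108129],
       [-0.33994551,  0.89635013,  0.28459356, -0.13015025],
       [-0.00137696, -0.30308988,  0.95296098,  0.34182665],
       [ 0.        ,  0.        ,  0.        ,  1.        ]])}
[257.11105546 193.53908915]
[230.5509169  191.65365052]
```

View pics/w0b.png

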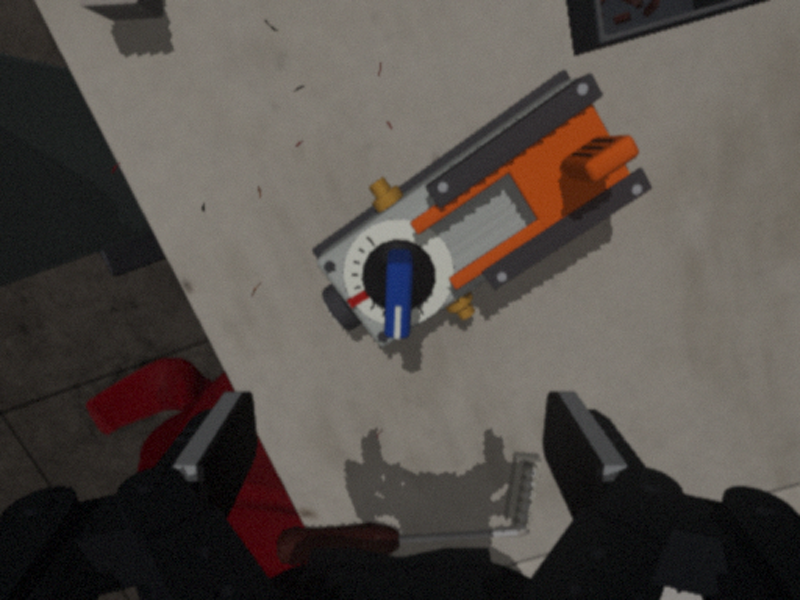

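The wrist view shows the bar's top running about (401,262)–(398,332), the mark at (358,299), and the dial centred near (398,273) in the 800x600 picture.

```bash
python3 - <<'E'
from h import *
import cv2
c=dict(np.load('pics/w0.npz'))
for n,p,z in [("ptrend",(398,337),.096),("barback",(401,268),.096),("mark",(358,299),.039),("dial",(398,272),.039),("tabtop",(612,157),.096),("s1",(442,187),.059),("s2",(583,89),.059),("s3",(502,277),.059),("s4",(638,188),.059)]:
    print(n,ray(c,(p[0]/1.5625-.2,p[1]/1.5625-.2),z).round(4))
f=cv2.imread('pics/w0.png')[130:230,200:320]
cv2.imwrite('pics/w0c.png',cv2.resize(f,None,fx=6,fy=6,interpolation=cv2.INTER_CUBIC))
E
```

```text
ptrend [ 0.4665 -0.2223  0.096 ]
barback [ 0.4808 -0.1874  0.096 ]
mark [ 0.4434 -0.2105  0.039 ]
dial [ 0.4734 -0.2024  0.039 ]
tabtop [ 0.5933 -0.1705  0.096 ]
s1 [ 0.5149 -0.1602  0.059 ]
s2 [ 0.6004 -0.1376  0.059 ]
s3 [ 0.5317 -0.2213  0.059 ]
s4 [ 0.6172 -0.1977  0.059 ]
```

View pics/w0c.png

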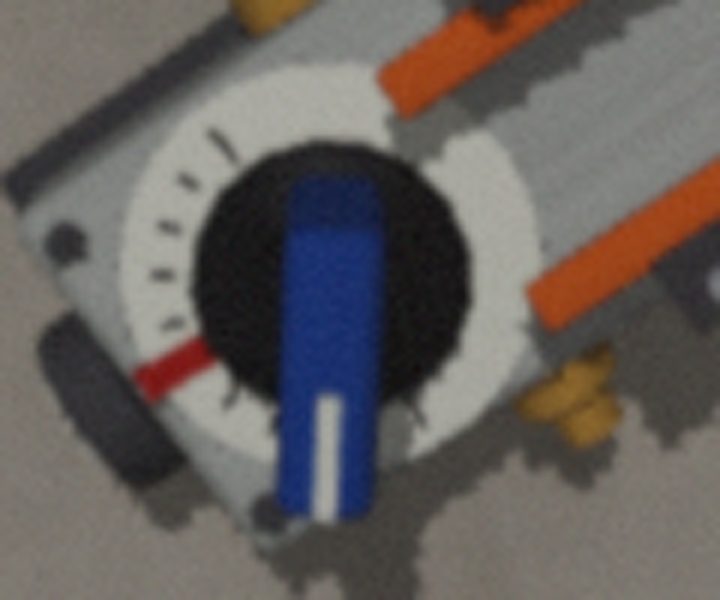

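The bar's top face runs from (335,229) to (324,517), the mark from (212,350) to (143,386), and the dial ellipse centre is about (331,266).

```bash
python3 - <<'E'
from h import *
c=dict(np.load('pics/w0.npz'))
g=lambda p,z: ray(c,(p[0]/6+200-.4,p[1]/6+130-.4),z)[:2]
a,b,m1,m2,d=g((335,229),.096),g((324,517),.096),g((212,350),.039),g((143,386),.039),g((331,266),.039)
A=lambda v:np.degrees(np.arctan2(v[1],v[0])).round(1)
print("back,front",a,b,np.linalg.norm(b-a),"mid",(a+b)/2,"ang",A(b-a)); print("mark",m1,m2,"ang",A(m2-m1),"dial",d,A(m2-d),A(m2-(a+b)/2),np.linalg.norm((m1+m2)/2-d))
E
```

```text
back,front [ 0.48100234 -0.18439896] [ 0.46569978 -0.22224338] 0.04082117828571546 mid [ 0.47335106 -0.20332117] ang -112.0
mark [ 0.45020225 -0.20936374] [ 0.43713912 -0.21131207] ang -171.5 dial [ 0.47362677 -0.20257761] -166.5 -167.6 0.030944934933728747
```

Request:
jog_arm --pt "-0.0015 -0.001 0.03 1.6" --pt "-0.0015 -0.001 0.06 1.6" --pt "-0.0015 -0.001 0.09 1.6" --pt "-0.0015 -0.001 0.115 1.6" --pt "-0.0015 -0.001 0.133 1.6"

```text
time: 2.98
tool_pos: [0.4726, -0.2031, 0.0639]
tool_rot: [-0.002, 0.827, 0.563, -0.001]
contact_force: [-0.4, -0.3, -0.8]
gripper_width: 0.999
```

Request:
jog_arm --pt "0 0 0 0" --pt "0 0 0 0" --pt "0 0 0 0" --pt "0 0 0 0" --pt "0 0 0 0" --fingers 0.1

```text
time: 3.4
tool_pos: [0.4753, -0.2047, 0.0689]
tool_rot: [0.002, 0.827, 0.562, 0.001]
contact_force: [-0.1, 0.7, 1.5]
gripper_width: 0.299
```

Request:
jog_arm --pt "0 0 0 0" --pt "0 0 0 0" --pt "0 0 0 0" --pt "0 0 0 0" --pt "0 0 0 0"

```text
time: 3.82
tool_pos: [0.474, -0.2042, 0.0687]
tool_rot: [-0.0, 0.827, 0.562, -0.0]
contact_force: [-5.8, 2.3, 7.4]
gripper_width: 0.153
```

```bash
python3 -c "
from h import *
import cv2
todo([.474,-.204,.066],-77.5)"
```

```text
t 3.82 pos [ 0.474  -0.2042  0.0687] yang -21.63 F [-5.8  2.3  7.4] w 0.153 q [-0.55 -0.05  2.   -0.    1.19 -0.17]
shift [ 0.0002 -0.0001  0.0027] turn 55.87
```

Gripped (13 mm opening), with little side force. Turning clockwise 56°.

Request:
jog_arm --pt "0 0 0 5" --pt "0 0 0 10" --pt "0 0 0 15" --pt "0 0 0 20" --pt "0 0 0 25" --fingers 0.05

```text
time: 4.23
tool_pos: [0.4739, -0.2042, 0.0687]
tool_rot: [-0.0, 0.93, 0.368, -0.001]
contact_force: [-5.5, 2.1, 8.7]
gripper_width: 0.153
```

Request:
jog_arm --pt "0 0 0 5" --pt "0 0 0 10" --pt "0 0 0 15" --pt "0 0 0 20" --pt "0 0 0 25"

```text
time: 4.65
tool_pos: [0.4738, -0.2041, 0.0687]
tool_rot: [-0.0, 0.988, 0.158, -0.001]
contact_force: [-6.4, 2.9, 8.4]
gripper_width: 0.155
```

Request:
jog_arm --pt "0 0 0 3" --pt "0 0 0 6" --pt "0 0 0 6" --pt "0 0 0 6" --pt "0 0 0 6"

```text
time: 5.07
tool_pos: [0.4738, -0.204, 0.0687]
tool_rot: [-0.0, 0.994, 0.108, -0.001]
contact_force: [-6.2, 2.8, 8.5]
gripper_width: 0.155
```

```bash
python3 -c "
from h import *
import cv2
todo([.474,-.204,.066],-77.5)
c=cams.get_calibration('wrist')
f=cams.grab_frame('wrist')[:,:,::-1]
cv2.imwrite('pics/w1.png',cv2.resize(f,(800,600),interpolation=cv2.INTER_CUBIC))"
```

```text
t 5.07 pos [ 0.4738 -0.204   0.0687] yang -77.65 F [-6.2  2.8  8.5] w 0.155 q [-0.55 -0.05  2.   -0.    1.19  0.8 ]
shift [0.0002 0.     0.0027] turn -0.15
```

View pics/w1.png

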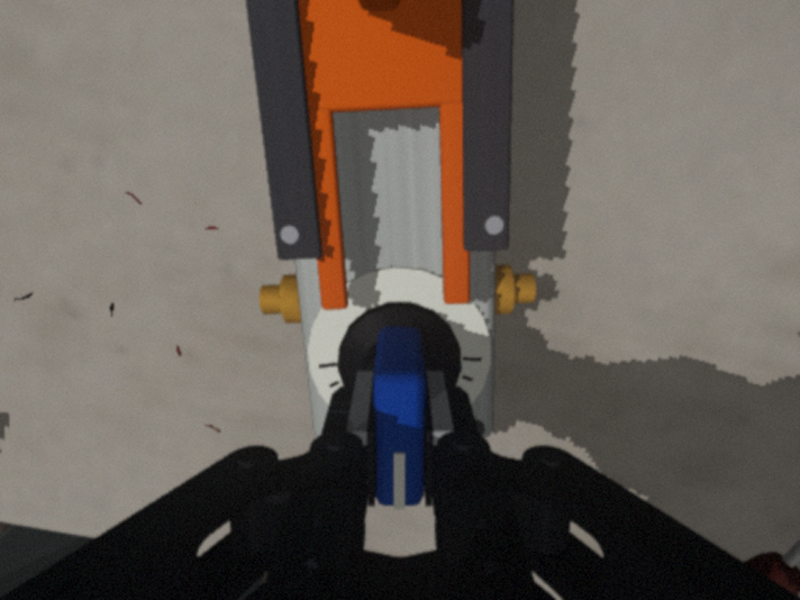

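Bar still gripped and aligned with the tool; the mark is hidden behind the fingers. Release, rise, look.

Request:
jog_arm --pt "0 0 0 0" --pt "0 0 0 0" --pt "0 0 0 0" --pt "0 0 0 0" --pt "0 0 0 0" --fingers 1

```text
time: 5.53
tool_pos: [0.4741, -0.204, 0.0669]
tool_rot: [0.0, 0.994, 0.107, 0.0]
contact_force: [-0.1, 0.4, 0.1]
gripper_width: 0.85
```

Request:
jog_arm --pt "0 0 0 0" --pt "0 0 -0.03 0" --pt "0 0 -0.06 0" --pt "0 0 -0.1 0" --pt "0 0 -0.133 0"

```text
time: 5.95
tool_pos: [0.474, -0.2039, 0.2018]
tool_rot: [0.0, 0.994, 0.107, 0.0]
contact_force: [1.2, -0.6, -0.6]
gripper_width: 0.999
```

Request:
jog_arm --pt "0 0 0 0" --pt "0 0 0 0" --pt "0 0 0 0"

```text
time: 6.2
tool_pos: [0.4738, -0.2038, 0.1993]
tool_rot: [-0.0, 0.994, 0.107, -0.0]
contact_force: [0.1, -0.6, -0.5]
gripper_width: 0.999
```

```bash
python3 -c "
from h import *
import cv2
todo([.5947,-.1716,.066],-75)
c=cams.get_calibration('wrist')
np.savez('pics/w2.npz',**{k:np.array(v) for k,v in c.items()})
u=proj(c,(.474,-.204,.06));print(u)
f=cams.grab_frame('wrist')[:,:,::-1]
cv2.imwrite('pics/w2.png',f)
x0,y0=int(u[0])-60,int(u[1])-55;print(x0,y0)
cv2.imwrite('pics/w2c.png',cv2.resize(f[y0:y0+100,x0:x0+120],None,fx=6,fy=6,interpolation=cv2.INTER_CUBIC))"
```

```text
t 6.2 pos [ 0.4738 -0.2038  0.1993] yang -77.67 F [ 0.1 -0.6 -0.5] w 0.999 q [-0.55 -0.19  1.9  -0.    1.43  0.8 ]
shift [ 0.1251 -0.0056  0.1333] turn -2.67
[255.77703027 178.6046412 ]
195 123
```

View pics/w2c.png

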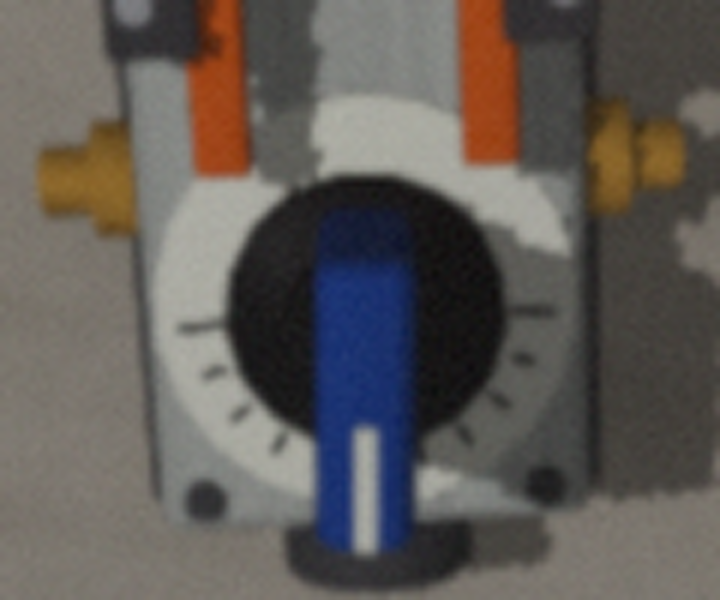

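The mark is hidden directly behind the pointer end, as it should be with the pointer on it. The scale's long end ticks at (182,328) and (553,311) should straddle it symmetrically, so I'll check against those.

```bash
python3 - <<'E'
from h import *
c=dict(np.load('pics/w2.npz'))
A=lambda v:np.degrees(np.arctan2(v[1],v[0])).round(1)
g=lambda p,z: ray(c,(p[0]/6+195-.4,p[1]/6+123-.4),z)[:2]
l,r=g((182,328),.039),g((553,311),.039); print("ticks",l,r,A(l-r)-90,"mid",(l+r)/2)
l,r=g((278,443),.039),g((467,436),.039); print("ticks2",l,r,A(l-r)-90)
a,b=g((365,262),.096),g((365,550),.096); print("bar",a,b,A(b-a),(a+b)/2)
c=dict(np.load('pics/w0.npz'))
g=lambda p,z: ray(c,(p[0]/6+200-.4,p[1]/6+130-.4),z)[:2]
o=np.array([.474,-.2037])
for p in [(222,145),(190,182),(170,228),(162,275),(172,322),(178,368),(232,397),(278,422)]: print(A(g(p,.039)-o),end=' ')
c=cams.get_calibration('top')
m=ray(c,(277/5.5+294.6,491/5.5+119.6),.039)[:2]; print(A(m-o),m)
E
```

```text
ticks [ 0.46324045 -0.17530698] [ 0.47904814 -0.23398735] 15.099999999999994 mid [ 0.4711443  -0.20464717]
ticks2 [ 0.44714607 -0.19465249] [ 0.455107   -0.22520267] 14.599999999999994
bar [ 0.49338476 -0.1994827 ] [ 0.45365229 -0.20817957] -167.7 [ 0.47351853 -0.20383114]
111.1 127.7 145.0 161.3 177.8 -167.6 -148.5 -130.2 -164.6 [ 0.44554574 -0.21151867]
```

Pointer at -167.7°, mark and tick estimates -164.6° to -167.6°, so it is set. Now the lock tab.

Request:
jog_arm --pt "0.04 -0.002 0 -2.7" --pt "0.08 -0.004 0 -2.7" --pt "0.115 -0.0055 0 -2.7" --pt "0.125 -0.0055 0.0 -2.7" --pt "0.125 -0.0055 0.0 -2.7"

```text
time: 6.67
tool_pos: [0.5957, -0.1706, 0.1969]
tool_rot: [-0.001, 0.991, 0.132, -0.002]
contact_force: [-0.6, 0.1, -0.2]
gripper_width: 1.001
```

Request:
jog_arm --pt "0 0 0.03 0" --pt "0 0 0.06 0" --pt "0 0 0.09 0" --pt "0 0 0.115 0" --pt "0 0 0.132 0"

```text
time: 7.08
tool_pos: [0.591, -0.1712, 0.063]
tool_rot: [-0.002, 0.991, 0.13, -0.003]
contact_force: [0.5, 0.2, -0.3]
gripper_width: 1.001
```

Request:
jog_arm --pt "0 0 0 0" --pt "0 0 0 0" --pt "0 0 0 0" --pt "0 0 0 0" --pt "0 0 0 0" --fingers 0.05

```text
time: 7.5
tool_pos: [0.596, -0.1725, 0.0699]
tool_rot: [0.001, 0.991, 0.131, 0.001]
contact_force: [0.6, -0.2, -0.2]
gripper_width: 0.296
```

Request:
jog_arm --pt "0 0 0 0" --pt "0 0 0 0" --pt "0 0 0 0" --pt "0 0 0 0" --pt "0 0 0 0"

```text
time: 7.92
tool_pos: [0.5956, -0.1713, 0.0698]
tool_rot: [-0.0, 0.991, 0.131, 0.001]
contact_force: [-2.1, 4.5, 5.5]
gripper_width: 0.13
```

```bash
python3 -c "
from h import *
todo([.5947-.0435,-.1716-.01165,.068],-75)"
```

```text
t 7.92 pos [ 0.5956 -0.1713  0.0698] yang -74.95 F [-2.1  4.5  5.5] w 0.13 q [-0.4   0.19  1.75  0.    1.2   0.91]
shift [-0.046   0.      0.0017] turn 0.05
```

Tab gripped (11 mm). Drag along -x by 45 mm, slowly.

Request:
jog_arm --pt "-0.007 0 0 0" --pt "-0.014 0 0 0" --pt "-0.021 0 0 0" --pt "-0.028 0 0 0" --pt "-0.034 0 0 0"

```text
time: 8.33
tool_pos: [0.5628, -0.1801, 0.0698]
tool_rot: [-0.0, 0.991, 0.131, 0.002]
contact_force: [0.4, 6.1, 6.6]
gripper_width: 0.128
```

Request:
jog_arm --pt "-0.004 0 0 0" --pt "-0.007 0 0 0" --pt "-0.009 0 0 0" --pt "-0.0105 0 0 0" --pt "-0.011 0 0 0"

```text
time: 8.75
tool_pos: [0.5523, -0.1829, 0.0698]
tool_rot: [-0.0, 0.991, 0.131, 0.001]
contact_force: [0.7, 6.5, 6.8]
gripper_width: 0.131
```

```bash
python3 -c "
from h import *
todo([.5947-.0435,-.1716-.01165,.068],-75)"
```

```text
t 8.75 pos [ 0.5523 -0.1829  0.0698] yang -74.96 F [0.7 6.5 6.8] w 0.131 q [-0.45  0.1   1.84  0.    1.19  0.86]
shift [-0.0011  0.      0.0017] turn 0.04
```

Request:
jog_arm --pt "-0.0005 0 0 0" --pt "-0.001 0 0 0" --pt "-0.001 0 0 0"

```text
time: 9.0
tool_pos: [0.5521, -0.183, 0.0698]
tool_rot: [-0.0, 0.991, 0.131, 0.002]
contact_force: [1.4, 5.6, 4.9]
gripper_width: 0.127
```

Request:
jog_arm --pt "0 0 0 0" --pt "0 0 0 0" --pt "0 0 0 0" --pt "0 0 0 0" --pt "0 0 0 0" --fingers 1

```text
time: 9.42
tool_pos: [0.5503, -0.184, 0.0677]
tool_rot: [0.0, 0.991, 0.131, -0.0]
contact_force: [-1.0, -0.2, -0.4]
gripper_width: 0.827
```

Request:
jog_arm --pt "0 0 0 0" --pt "0 0 -0.03 0" --pt "0 0 -0.06 0" --pt "0 0 -0.1 0" --pt "0 0 -0.133 0"

```text
time: 9.83
tool_pos: [0.5504, -0.1839, 0.2028]
tool_rot: [0.0, 0.991, 0.131, 0.0]
contact_force: [0.3, -0.9, 0.1]
gripper_width: 1.001
```

Request:
jog_arm --pt "-0.01 0 -0.02 0" --pt "-0.03 0 -0.03 0" --pt "-0.06 0 -0.03 0" --pt "-0.06 0 -0.03 0" --pt "-0.06 0 -0.03 0"

```text
time: 10.25
tool_pos: [0.4919, -0.1997, 0.231]
tool_rot: [0.0, 0.992, 0.13, 0.0]
contact_force: [-0.3, 0.5, -0.6]
gripper_width: 1.001
```

```bash
python3 -c "
from h import *
import cv2
todo([.5947,-.1716,.066],-75)
c=cams.get_calibration('wrist')
np.savez('pics/w3.npz',**{k:np.array(v) for k,v in c.items()})
u=proj(c,(.50,-.197,.06));print(u)
f=cams.grab_frame('wrist')[:,:,::-1]
x0,y0=int(u[0])-60,int(u[1])-70;print(x0,y0)
cv2.imwrite('pics/w3c.png',cv2.resize(f[y0:y0+120,x0:x0+130],None,fx=5,fy=5,interpolation=cv2.INTER_CUBIC))"
```

```text
t 10.25 pos [ 0.4919 -0.1997  0.231 ] yang -75.05 F [-0.3  0.5 -0.6] w 1.001 q [-0.53 -0.17  1.83  0.    1.48  0.78]
shift [ 0.1064 -0.0007  0.1651] turn -0.05
[254.91547168 162.44644381]
194 92
```

View pics/w3c.png

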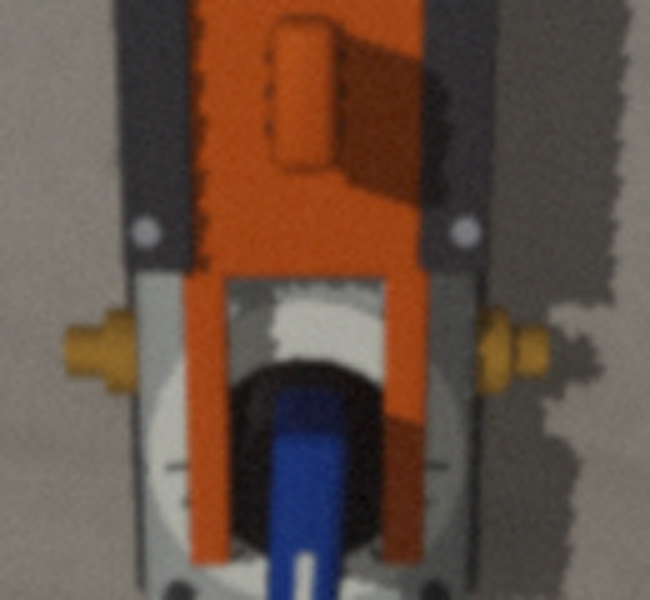

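The lock is home (fork straddling the knob), tab centre (304,90). I'll move the arm aside for an unobstructed top view of the pointer against the mark.

Request:
jog_arm --pt "0 -0.2 -0.02 0" --pt "0 -0.2 -0.02 0" --pt "0 -0.2 -0.02 0" --pt "0 -0.2 -0.02 0" --pt "0 -0.2 -0.02 0"

```text
time: 10.72
tool_pos: [0.4403, -0.0038, 0.2509]
tool_rot: [-0.0, 0.991, 0.131, 0.0]
contact_force: [0.6, 0.5, 1.0]
gripper_width: 1.001
```

Request:
jog_arm --pt "0 -0.1 0 0" --pt "0 -0.1 0 0" --pt "0 -0.1 0 0" --pt "0 -0.1 0 0" --pt "0 -0.1 0 0"

```text
time: 11.13
tool_pos: [0.415, 0.0912, 0.2507]
tool_rot: [0.0, 0.991, 0.132, -0.0]
contact_force: [-0.6, 0.4, 0.3]
gripper_width: 1.002
```

```bash
python3 -c "
from h import *
import cv2
c=dict(np.load('pics/w3.npz'));t=ray(c,(304/5+194-.4,90/5+92-.4),.096);print('tab',t,np.linalg.norm(t[:2]-[.474,-.204]))
todo([.5,-.1,.2],-75)
f=cams.grab_frame('top')[:,:,::-1]
cv2.imwrite('pics/t2.png',cv2.resize(f[120:228,295:375],None,fx=5.5,fy=5.5,interpolation=cv2.INTER_CUBIC))"
```

```text
tab [ 0.55144147 -0.18290112  0.096     ] 0.08026421134204534
t 11.13 pos [0.415  0.0912 0.2507] yang -74.8 F [-0.6  0.4  0.3] w 1.002 q [ 0.04 -0.47  2.03 -0.    1.58  1.35]
shift [0.0319 0.2068 0.0508] turn 0.2
```

View pics/t2.png

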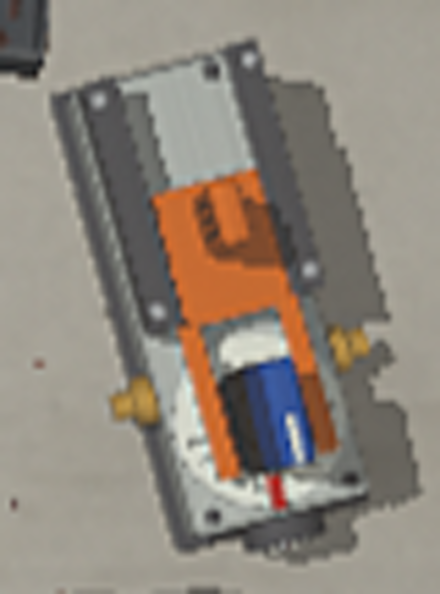

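Top view: the pointer line (287,415)–(296,460) is tilted 11.3° and the axis-to-mark line (263,418)–(277,491) 10.9°, so they agree. The tab is 80.3 mm from the axis, and the arm is clear. Handing in.

```bash
python3 -c "
from plant import manip
print(manip.job_done())"
```

```text
the job is handed in; nothing more can be done
None
```

I turned the blue knob about 56° clockwise onto the red mark with the lock still back. Then I pinched the orange tab, dragged the lock home, let go and moved the arm away. I handed the job in at about 11.2 s of the 40 s allowed. `job_done()` reports no verdict.

- **Pointer:** The pointer read -167.7° after the turn, before the lock was moved. Mark and tick estimates ran from -164.6° to -167.6°, so they disagree by up to about 3°, inside the 10° tolerance. In the wrist view the bar hid the mark. In the last top view, with the lock home, pointer and mark agree within about 1° by eye.
- **Lock:** The tab measures 80.3 mm from the knob's axis (80 mm is home), and the fork straddles the knob.
- **Forces:** The largest wrist force reading I saw was about 11 N. The last reading showed no contact. No check failed.

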